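# Spring check of a tilting mirror mount at a microscope bench

## Robot

A 6-joint arm with a two-finger parallel gripper is mounted at the origin on the work surface. World frame = base frame: x ahead of the robot, y to its left, z up, the work surface at z = 0. Lengths are in m, angles in rad, forces in N, time in s.
With the tool pointing down it reaches from about 0.275 to 0.85 m from the base axis. Payload 19 kg.
Tool frame: the origin (TCP) lies midway between the tips of the shut fingers; the grasp point (between the pads) lies 19 mm behind it; z points along the fingers, x is the direction in which the jaws open and shut, and the axes are right-handed (so a half turn about z gives the same grasp; the last joint's range is limited). The gripper opens to 85 mm and grips with 20 to 120 N. Pads are 22 mm wide; open, the fingers measure 114 mm over their backs; the gripper's body (76 mm by 85 mm) begins 54 mm behind the grasp point. The pads swing forward as they close: fully open they stand 13 mm farther back than shut.
Start: joints at [1.058, 0.15, 1.437, -0, 1.554, -0.134], TCP at [0.213, 0.534, 0.231] pointing down, gripper open.
Joint ranges: [-2.8, 2.8], [-0.68, 2.1], [0.12, 2.68], [-1.39, 4.53], [0.16, 2.79], [-2.81, 2.81]. Speed limits (rad/s): [1.89, 1.89, 2.22, 3.01, 3.01, 3.01].

## Interface

Orientations are given as a 3x3 rotation matrix whose columns are the frame's x, y, z axes.
In Python, from cell import r, eyes, job_done gives the robot as it stands.
- The arm moves only by the tool servo_tool, never from a script. Its argument "series" is a list of rows, each an object with "angular": the turn, a rotation vector about the tool's x, y, z in degrees, a list of three; "dp": the shift along the tool's x, y, z in m, a list of three; "hand": the gripper command: -1 is fully open, 1 is shut, values between are in proportion. A call has 1 to 5 rows; each row is the pose to reach, as a shift and turn from the pose commanded when the call began, along the tool's axes at that moment; what a row does not reach only later rows make up. A row lasts 1/10 s, in which the tool goes at most 50 mm and 8.59 degrees, less where a joint would pass 70% of its speed; a pose out of reach is approached as far as the arm can. A call with a gripper value outside its range is refused whole. The fingers move at their own pace and stop on an object; "squeeze" is the grip in N (left out, the last holds). Time passes only in rows, so rows that repeat a pose let the fingers close. It gives the time, the measured TCP pose, the force and the opening at its end, in the units of the state.
- r.get_obs(): the state, without advancing time (a new reading comes with each control period).
- eyes.read_camera(name): name is "side" or "top"; returns the picture (400x640x3 uint8, red, green, blue); there is no depth.
- eyes.camera_info(name): a dict with "mtx" (3x3 intrinsics, pixels), "k1" (the pictures are not rectified: a ray, as slopes to the right and down, at radius r is drawn at 1 + k1 r^2 times it, then the intrinsics apply), "R" (3x3) and "t" (3): a world point X has camera coordinates R X + t. Camera axes: x right, y down, z forward; pixel columns grow to the right and rows downward; lengths in m; the calibration is good to about 2 mm. A picture is of the moment at which its call begins. camera_info takes no time and is no camera call.
- job_done(): hands the job in, once; it reports no verdict.
The state is a dict: "t": time; "joint_positions": joint angles; "joint_velocities": joint speeds; "effort": joint torques, N m; "tool_pos": TCP position; "ee_rot": TCP orientation; "contact_force": force on the tool from outside, world axes, zero at the start; "wrist_torque": the same for the moment, N m; "gripper_width": finger opening in m.
Only numpy, scipy, OpenCV 4.12 (cv2) and the standard library are available. Lean on these libraries where they do the work, as an engineer would, in place of code of your own. Each camera call takes 0.05 s, during which the arm holds its last target.

## Task

Of the two tilting mounts, take the one that carries the round mirror: with a fingertip, press down the round steel pad on its spring-backed corner until the tip of its black pointer stands between the two prongs of the index on the scale, without running past them. Hold it there for about a second, then let go so that the plate springs fully back up, and finish clear of it. Do not touch or unseat the mirror, lift nothing, and leave the empty mount, the indexes and the other things on the bench as they are.

Things in the scene. Friction and masses are not known exactly. Their poses are not given: they have to be found in the camera images.
- mount: Mount that carries the mirror, bolted down: black base 120 x 200 x 12 mm, long along y. Origin: centre of its underside; z up. An aluminium plate (86 x 118 x 8 mm) tilts about a hinge line along x at y = -15, z = 60 mm. Its press corner is at x = -30, y = +90 mm. Pointer and white arc scale stand at x = +58 mm on the hinge's -y side, up to 190 mm high.
- tilt_pad_top (a point): Centre of the top face of the round steel pad (24 mm diameter, 6 mm high; solid tilt_c0) on the press corner of the mirror's mount; at rest 70 mm above the bench, 105 mm from the hinge line. Pressed straight down, it sinks about 10.5 mm per 0.1 rad of tilt (drifting sideways under 3 mm). Nearest raised part: a 12 mm high thumb-screw, 64 mm away along the mount's +x.
- tilt (a joint): Tilt of the mirror mount's plate, rad: 0 at rest (level, spring-loaded against its stop), grows as the press corner goes down, stop at 0.30. Pressing takes about 2 N at first and about 4 N at 0.2 rad, plus about 0.6 N at 20 mm/s from damping; the return is damped and takes under half a second.
- tilt_tip (a point): Point near the tip of the thin black pointer of the mirror's mount, 130 mm from the hinge line. The pointer leans 0.75 rad from upright towards the mount's -y at rest and rises towards upright as the corner is pressed.
- index (a joint): Setting of the index on the scale of the mirror's mount, rad: the pointer is centred between the prongs when joint tilt equals this value (0.10 to 0.21). It stays put by friction.
- index_gap (a point): Centre of the gap between the two steel prongs of the index (gap 11 mm wide; pointer 3 mm or less), 130 mm from the hinge line. z points outwards along the pointer direction, y along the scale in the direction in which the pointer travels when the corner is pressed, x along the hinge.
- mirror_center (a point): Centre of the loose round mirror, 50 mm diameter, 14 mm thick (black rim, bright face up), lying flat in its seat between four 6 mm studs on the plate of its mount, about 70 mm from the pad.
- tilt_seat (a point): Point fixed on the plate of the mirror's mount where the mirror's centre belongs.
- spare: The other mount, exactly the same in shape but with an empty seat and its own index; not to be pressed. Origin as for the mirror's mount.
- spare_tilt (a joint): Tilt of the empty mount's plate, rad; 0 at rest.
- spare_index_gap (a point): Centre of the gap in the index of the empty mount.
- mirror: The loose mirror; origin at the centre of its underside.
- eyepiece_mid (a point): Centre of a loose black eyepiece, 34 mm diameter, 56 mm high, standing between the mounts.
- objective_mid (a point): Centre of a loose brass objective, 24 mm diameter, 42 mm high.
- jar_mid (a point): Centre of a loose amber jar, 44 mm diameter, 70 mm high.
- slide_box_mid (a point): Centre of a loose grey slide box, 85 x 30 x 30 mm.
- dish_mid (a point): Centre of a loose clear dish, 60 mm diameter, 14 mm high.
- tube_mid (a point): Centre of a loose small white bottle, 28 mm diameter, 60 mm high.
- driver: Loose screwdriver, 140 mm long, lying on the bench.
Things that resemble listed ones, but are neither listed nor needed, are in the scene too. Leave any blue or yellow look-alike of the mirror alone.

How it is judged:
On the way:
1. the pad is pressed by the fingers and the pointer tip is held between the prongs of the index (within 4.5 mm of the middle of the gap) for 0.6 s (y of tilt_tip in the frame of index_gap between -0.0045 and 0.0045 m and contact force between the fingers and tilt_c0 above 0.5 N), for 0.6 s.
At the end, for the whole second after the job is handed in: After the pointer was held within 4.5 mm of the middle of the index gap, the plate is back up at rest (tilt below 0.02 rad, not moving) with the mirror in its seat (within 6 mm), and the empty mount is level (below 0.03 rad) (value of joint tilt below 0.02 rad and velocity of joint tilt between -0.05 and 0.05 rad/s and distance between mirror_center and tilt_seat below 0.006 m and value of joint spare_tilt below 0.03 rad); the robot touches nothing.
It fails at once if the pointer runs past the index (more than 10 mm beyond the middle of the gap) (y of tilt_tip in the frame of index_gap above 0.01 m).
It fails at once if the mirror is touched by the robot, lifted or unseated (more than 8 mm from its place on the plate) (contact force between any of the fingers, the arm and mirror above 0.5 N or distance between mirror_center and tilt_seat above 0.008 m).
It fails at once if the empty mount is pressed (over 0.05 rad) (value of joint spare_tilt above 0.05 rad).
It fails at once if an index is shifted by more than 4 mm (distance of any of index_gap, spare_index_gap from where it was at the start of the episode above 0.004 m).
It fails at once if another thing on the bench is lifted or moved by more than 20 mm (distance of any of eyepiece_mid, objective_mid, jar_mid, slide_box_mid, dish_mid, tube_mid, driver from where it was at the start of the episode above 0.02 m).
It also fails if it takes over 42 s, if anything falls off the work surface, if the arm or the gripper's body presses on something with over 40 N, if the wrist force passes 120 N, or if a joint passes its speed limit or range.

## Working session

There is one attempt and no reset: what is moved stays moved. The work goes in short steps, Python scripts to look and compute and a tool call to move; the robot and the scene stay as the last step left them, time stands still between calls to the robot, and variables do not carry over. Pictures are saved under pics/ and viewed, and the job is handed in when it is done.

Besides the shell and the picture viewer there is one more tool, called as name(argument=value, ...), one argument or row to a line, values as JSON. servo_tool: Moves the arm, as the interface text tells. Its arguments: {"type":"object","properties":{"series":{"type":"array","items":{"type":"object","properties":{"angular":{"type":"array","items":{"type":"number"}},"dp":{"type":"array","items":{"type":"number"}},"hand":{"type":"number"}}}},"squeeze":{"type":"number"}},"required":["series"]}

```bash
mkdir -p pics; ls; python3 - <<'E'
from cell import r, eyes
import cv2
for n in("top","side"):
    im=eyes.read_camera(n); cv2.imwrite(f"pics/{n}0.png",im[:,:,::-1])
    i=eyes.camera_info(n); print(n,i)
print(r.get_obs())
E
```

```text
pics
top {'mtx': array([[513.91280091,   0.        , 321.70224133],
       [  0.        , 513.91280091, 196.01854742],
       [  0.        ,   0.        ,   1.        ]]), 'k1': 0.056130325210589894, 'R': array([[-0.01813665, -0.99981979, -0.00560749],
       [-0.98570148,  0.01881967, -0.16744673],
       [ 0.16752208,  0.00249039, -0.98586518]]), 't': array([0.02539419, 0.53365775, 1.38177798])}
side {'mtx': array([[440.77559553,   0.        , 321.14913373],
       [  0.        , 440.77559553, 200.13553336],
       [  0.        ,   0.        ,   1.        ]]), 'k1': -0.05909160822930825, 'R': array([[-0.94290214, -0.33304767,  0.00384642],
       [-0.16802491,  0.46566617, -0.86886285],
       [ 0.2875816 , -0.81989893, -0.49503794]]), 't': array([0.50755204, 0.19946246, 1.354904  ])}
{'t': 0.1, 'joint_positions': array([ 1.05796319e+00,  1.50918373e-01,  1.43794860e+00,  2.84754423e-05,
        1.55379225e+00, -1.34005342e-01]), 'joint_velocities': array([-0.00022375, -0.00310262, -0.0033906 ,  0.0015822 , -0.00044764,
       -0.00093411]), 'effort': array([ 5.87788687e-03, -7.14375901e+01, -5.71787596e+01, -2.08965304e-05,
        7.22678349e-03, -3.96929363e-05]), 'tool_pos': array([0.21255884, 0.53403677, 0.23075501]), 'ee_rot': array([[ 3.69831806e-01,  9.29098560e-01, -5.48118448e-04],
       [ 9.29098125e-01, -3.69832172e-01, -9.15393792e-04],
       [-1.05320289e-03, -1.70714084e-04, -9.99999431e-01]]), 'contact_force': array([ 0.06015788, -0.02541519, -0.03960047]), 'wrist_torque': array([-0.00859368,  0.010084  , -0.01017998]), 'gripper_width': 0.0853391371317112}
```

View pics/top0.png

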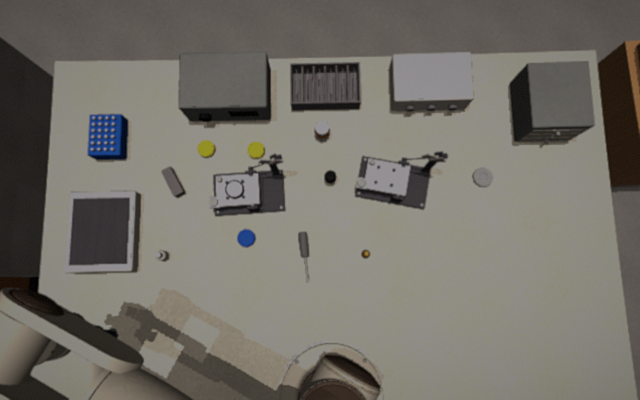

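View pics/side0.png

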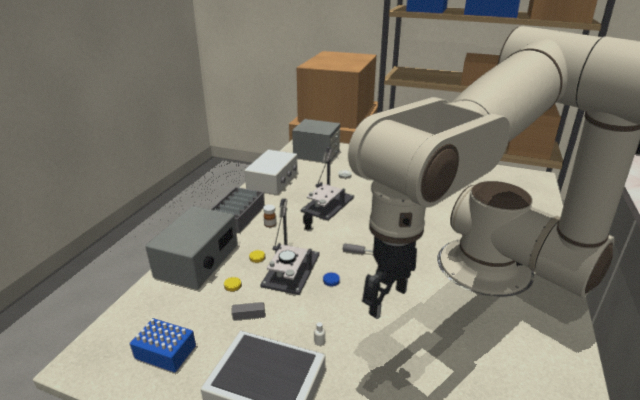

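The overview shows two mounts: the left one at top (240,190) / side (290,262) holds a round disc, and the right one at top (390,182) / side (325,200) has an empty seat. Possible mix-ups for the mirror are the yellow discs at (207,149) and (257,150), the blue disc at (246,238) and the grey dish at (482,177). I choose the left mount and check it in close crops.

```bash
python3 - <<'E'
import cv2
a=cv2.imread("pics/top0.png")[140:225,200:300]; cv2.imwrite("pics/topc.png",cv2.resize(a,(700,595),interpolation=cv2.INTER_CUBIC))
a=cv2.imread("pics/side0.png")[190:300,250:340]; cv2.imwrite("pics/sidec.png",cv2.resize(a,(490,599),interpolation=cv2.INTER_CUBIC))
E
```

```text
(no output)
```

View pics/topc.png

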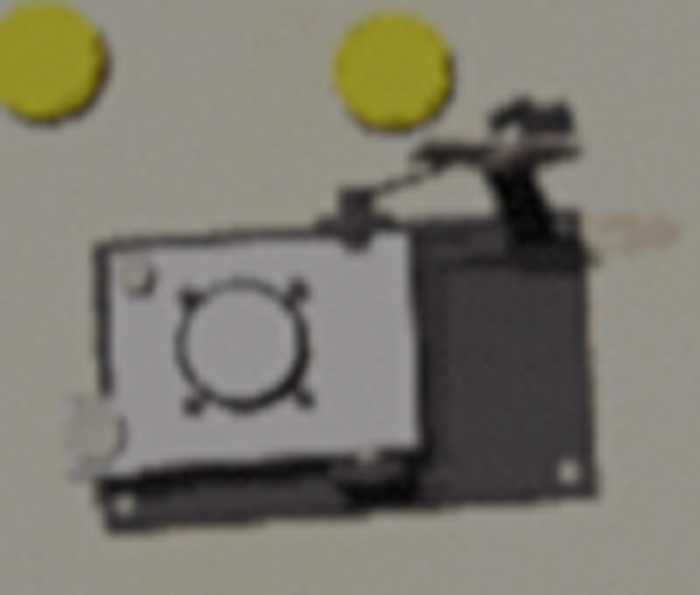

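View pics/sidec.png

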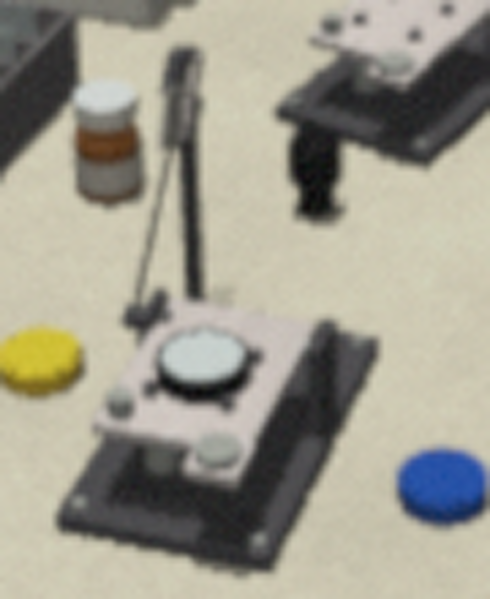

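The crops confirm it: the left mount carries the bright round mirror in a black rim, at about top (234,189). Its pad is at about top (213.6,201.7), with the pointer and scale on the far right at about (270,162). Next I'll measure the mount's pose, the pad and the index.

```bash
cat > h.py <<'E'
import numpy as np, cv2
from cell import r, eyes
I={n:eyes.camera_info(n) for n in("top","side")}
def ray(n,p):
    i=I[n]; u=cv2.undistortPoints(np.array([[p]],float),i["mtx"],np.array([i["k1"],0,0,0,0.]))[0,0]
    R=i["R"];return -R.T@i["t"], R.T@np.array([u[0],u[1],1])
def plane(n,p,q,nrm):
    c,d=ray(n,p); return c+d*(np.dot(np.array(q)-c,nrm)/np.dot(d,nrm))
def onz(n,p,z): return plane(n,p,[0,0,z],[0,0,1])
def proj(n,X):
    i=I[n]; rv=cv2.Rodrigues(i["R"])[0]
    return cv2.projectPoints(np.array([X],float),rv,i["t"],i["mtx"],np.array([i["k1"],0,0,0,0.]))[0][0,0]
E
python3 - <<'E'
from h import *
ct=lambda x,y:(200+(x+.5)/7-.5,140+(y+.5)/7-.5)
k=90/490
cs=lambda x,y:(250+(x+.5)*k-.5,190+(y+.5)*k-.5)
for nm,c,s,z in [("pad",(95,430),(217,445),.070),("screw",(140,278),(120,398),.075),("mirror",(241,340),(203,352),.078),("baseBL",(105,530),(268,568),.012),("baseBR",(597,497),(380,340),.012),("baseTL",(97,240),(58,520),.012),("baseTR",(578,212),None,.012)]:
    print(nm,onz("top",ct(*c),z).round(4),onz("side",cs(*s),z).round(4) if s else "")
for n in I: c,_=ray(n,(0,0)); print(n,c)
a=cv2.imread("pics/top0.png")[145:185,245:295]; cv2.imwrite("pics/topi.png",cv2.resize(a,(750,600),interpolation=cv2.INTER_CUBIC))
a=cv2.imread("pics/side0.png")[194:254,265:305]; cv2.imwrite("pics/sidei.png",cv2.resize(a,(400,600),interpolation=cv2.INTER_CUBIC))
E
```

```text
pad [0.5217 0.3108 0.07  ] [0.5211 0.3122 0.07  ]
screw [0.5806 0.2932 0.075 ] [0.5807 0.2996 0.075 ]
mirror [0.5547 0.2532 0.078 ] [0.5543 0.2522 0.078 ]
baseBL [0.4903 0.3186 0.012 ] [0.4879 0.3289 0.012 ]
baseBR [0.4999 0.1205 0.012 ] [0.4997 0.126  0.012 ]
baseTL [0.6098 0.3238 0.012 ] [0.605  0.3319 0.012 ]
baseTR [0.6179 0.1275 0.012 ] 
top [0.29500948 0.01190518 1.45174843]
side [0.12244111 1.18704045 0.84208214]
```

View pics/topi.png

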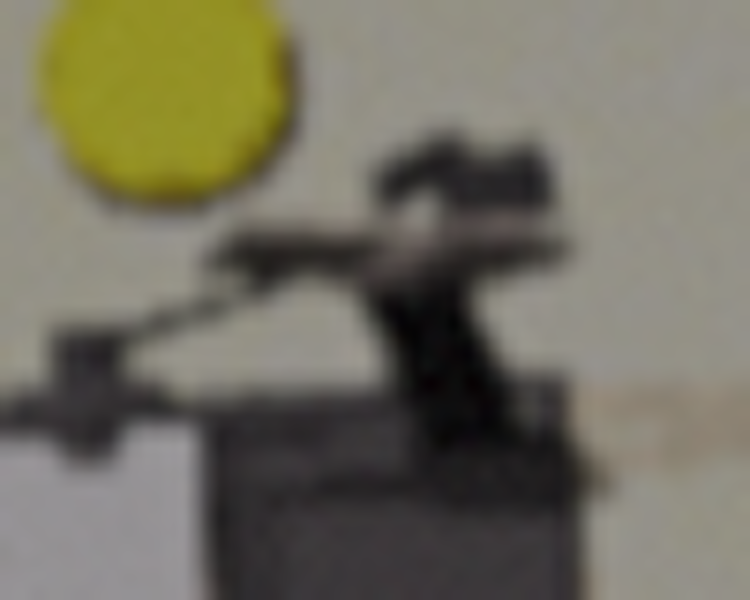

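View pics/sidei.png

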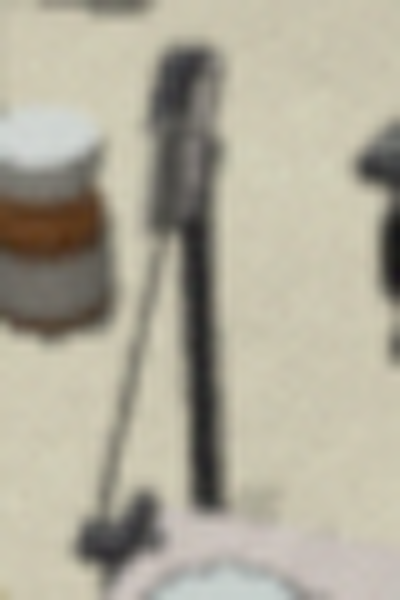

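```bash
cat >> h.py <<'E'
yaw=0.045; O=np.array([.555,.2225,0])
Rm=np.array([[np.cos(yaw),-np.sin(yaw),0],[np.sin(yaw),np.cos(yaw),0],[0,0,1]])
def M(x,y,z): return O+Rm@np.array([x,y,z])
def arc(rho,t,x=.058): return M(x,-.015-rho*np.sin(.75-t),.06+rho*np.cos(.75-t))
E
python3 - <<'E'
from h import *
for nm,x0,y0,k,img,w,h in [("top",245,145,15,"pics/top0.png",50,40),("side",265,194,10,"pics/side0.png",40,60)]:
    a=cv2.resize(cv2.imread(img)[y0:y0+h,x0:x0+w],(w*k,h*k),interpolation=cv2.INTER_CUBIC)
    for rho,c in((.13,(0,0,255)),(.15,(255,0,0)),(.11,(0,160,0)),(0,(255,0,255))):
      for t in(0,.1,.15,.2,.3,.5):
        p=proj(nm,arc(rho,t)); q=((p-[x0,y0]+.5)*k).astype(int); cv2.circle(a,tuple(int(v) for v in q),4,c,-1 if t in(0,.15,.5) else 1)
        if rho==.13: print(nm,t,p.round(1),q)
    cv2.imwrite(f"pics/{nm}o.png",a)
E
```

```text
top 0 [279.9 157.9] [531 200]
top 0.1 [275.8 157.3] [469 192]
top 0.15 [273.6 157.1] [436 189]
top 0.2 [271.3 156.9] [402 186]
top 0.3 [266.6 156.6] [331 181]
top 0.5 [256.6 156.3] [181 177]
side 0 [283.9 205.8] [193 123]
side 0.1 [282.6 205. ] [181 115]
side 0.15 [281.9 204.8] [174 112]
side 0.2 [281.2 204.7] [167 111]
side 0.3 [279.7 204.7] [152 111]
side 0.5 [276.6 206.1] [120 125]
```

View pics/topo.png

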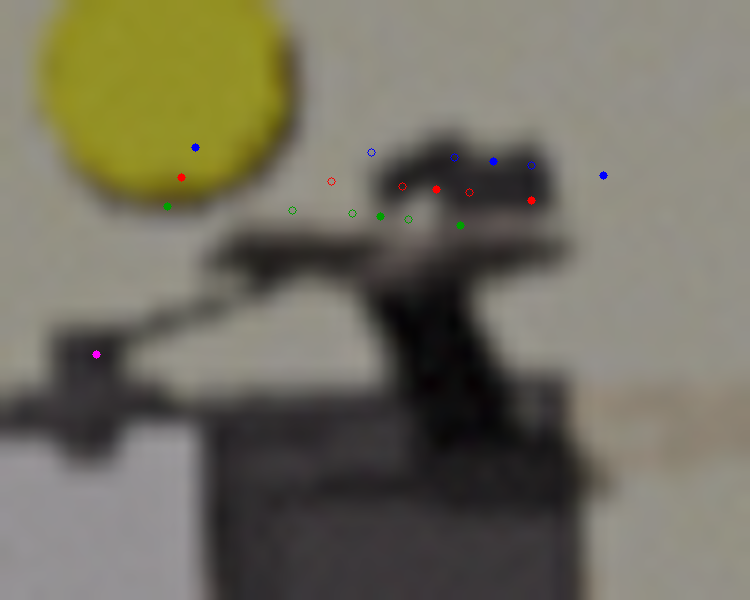

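View pics/sideo.png

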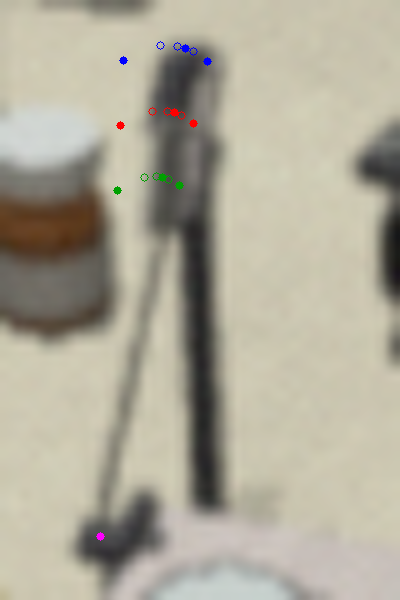

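The projected hinge matches the picture. In the top crop the index gap seems to lie near tilt 0.15–0.17, and I'll check this with pictures while pressing. First I shut the hand and move above the pad.

servo_tool(
  series=[
    {"dp": [-0.01, 0.04, 0], "hand": 1},
    {"dp": [-0.02, 0.08, 0], "hand": 1},
    {"dp": [-0.03, 0.12, 0], "hand": 1},
    {"dp": [-0.04, 0.16, 0], "hand": 1},
    {"dp": [-0.05, 0.2, 0], "hand": 1},
  ],
  squeeze=20,
)

```text
$.series[0]: bad value
```

servo_tool(
  series=[
    {"dp": [-0.01, 0.04, 0], "hand": 1},
    {"dp": [-0.02, 0.08, 0], "hand": 1},
    {"dp": [-0.03, 0.12, 0], "hand": 1},
    {"dp": [-0.043, 0.17, 0], "hand": 1},
    {"dp": [-0.043, 0.17, 0], "hand": 1},
  ],
)

```text
$.series[0]: bad value
```

```bash
python3 - <<'E'
from h import *
np.set_printoptions(precision=4,suppress=True)
for n in("top","side"):
    im=eyes.read_camera(n); cv2.imwrite(f"pics/{n}1.png",im[:,:,::-1])
o=r.get_obs()
for k in("t","tool_pos","ee_rot","contact_force","gripper_width"): print(k,o[k])
print((o["ee_rot"].T@(np.array([.5215,.311,.09])-o["tool_pos"])))
E
```

```text
t 0.2
tool_pos [0.2126 0.5341 0.2309]
ee_rot [[ 0.3698  0.9291 -0.0004]
 [ 0.9291 -0.3698 -0.0007]
 [-0.0008 -0.0001 -1.    ]]
contact_force [-0.3871 -0.488  -1.0786]
gripper_width 0.08534781951829437
[-0.0929  0.3695  0.141 ]
```

View pics/top1.png

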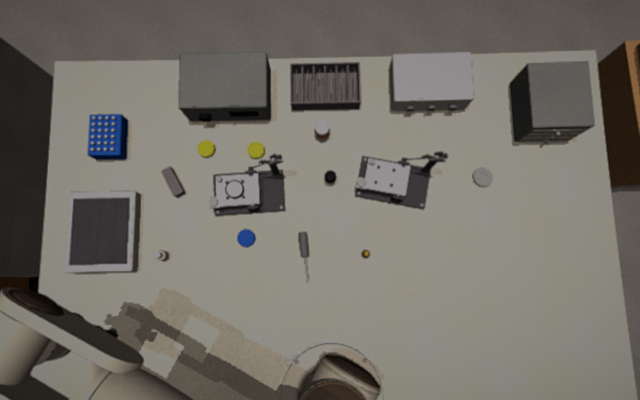

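Both calls were refused, so nothing moved. The "angular" field is probably required.

servo_tool(
  series=[
    {"angular": [0, 0, 0], "dp": [-0.01, 0.04, 0], "hand": 1},
    {"angular": [0, 0, 0], "dp": [-0.02, 0.08, 0], "hand": 1},
    {"angular": [0, 0, 0], "dp": [-0.03, 0.12, 0], "hand": 1},
    {"angular": [0, 0, 0], "dp": [-0.04, 0.16, 0], "hand": 1},
    {"angular": [0, 0, 0], "dp": [-0.05, 0.2, 0], "hand": 1},
  ],
  squeeze=20,
)

```text
t: 0.7
tool_pos: [0.3811, 0.4126, 0.2312]
ee_rot: [[0.37, 0.929, -0.0], [0.929, -0.37, -0.0], [-0.0, -0.0, -1.0]]
contact_force: [0.3, 0.6, -0.6]
gripper_width: 0.012
```

servo_tool(
  series=[
    {"angular": [0, 0, 0], "dp": [-0.01, 0.04, 0], "hand": 1},
    {"angular": [0, 0, 0], "dp": [-0.02, 0.08, 0], "hand": 1},
    {"angular": [0, 0, 0], "dp": [-0.03, 0.12, 0], "hand": 1},
    {"angular": [0, 0, 0], "dp": [-0.043, 0.17, 0], "hand": 1},
    {"angular": [0, 0, 0], "dp": [-0.043, 0.17, 0], "hand": 1},
  ],
)

```text
t: 1.2
tool_pos: [0.5255, 0.3075, 0.2304]
ee_rot: [[0.374, 0.928, -0.0], [0.928, -0.374, -0.001], [-0.001, 0.0, -1.0]]
contact_force: [-0.7, 0.4, -0.9]
gripper_width: -0.0004
```

```bash
cat > snap.py <<'E'
from h import *
import sys
np.set_printoptions(precision=4,suppress=True)
k=sys.argv[1]
for n in("top","side"):
    im=eyes.read_camera(n); cv2.imwrite(f"pics/{n}{k}.png",im[:,:,::-1])
o=r.get_obs()
for q in("t","tool_pos","contact_force","gripper_width"): print(q,o[q])
print("to pad+20",(o["ee_rot"].T@(np.array([.5215,.311,.09])-o["tool_pos"])))
a=cv2.imread(f"pics/top{k}.png")[145:185,245:295]; cv2.imwrite(f"pics/topi{k}.png",cv2.resize(a,(750,600),interpolation=cv2.INTER_CUBIC))
E
python3 snap.py 2
```

```text
t 1.3
tool_pos [0.5226 0.3102 0.2307]
contact_force [-1.1403 -0.0972 -0.17  ]
gripper_width -2.186510749624438e-05
to pad+20 [ 0.0005 -0.0012  0.1407]
```

View pics/top2.png

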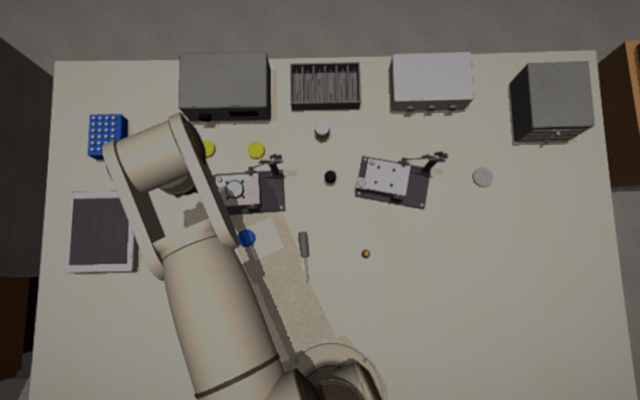

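View pics/side2.png

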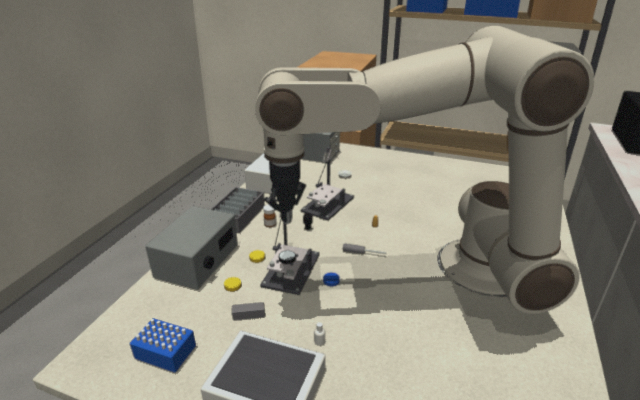

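The fingers are now above the pad, and the index at top (270,162) is still in view. I lower to about 10 mm above the pad.

servo_tool(
  series=[
    {"angular": [0, 0, 0], "dp": [0.0005, -0.001, 0.03], "hand": 1},
    {"angular": [0, 0, 0], "dp": [0.0005, -0.001, 0.07], "hand": 1},
    {"angular": [0, 0, 0], "dp": [0.0005, -0.001, 0.11], "hand": 1},
    {"angular": [0, 0, 0], "dp": [0.0005, -0.001, 0.14], "hand": 1},
    {"angular": [0, 0, 0], "dp": [0.0005, -0.001, 0.15], "hand": 1},
  ],
)

```text
t: 1.8
tool_pos: [0.5189, 0.3122, 0.0783]
ee_rot: [[0.368, 0.93, -0.004], [0.93, -0.368, -0.002], [-0.003, -0.003, -1.0]]
contact_force: [0.2, -0.1, 0.8]
gripper_width: 0.0002
```

```bash
python3 snap.py 3; python3 -c "
import cv2
a=cv2.imread('pics/side3.png')[190:300,240:340]; cv2.imwrite('pics/sc3.png',cv2.resize(a,(540,594),interpolation=cv2.INTER_CUBIC))"
```

```text
t 1.9
tool_pos [0.5202 0.3123 0.0807]
contact_force [-0.4361  0.2183  0.4405]
gripper_width 0.0001024128070255905
to pad+20 [-0.0008  0.0017 -0.0093]
```

View pics/sc3.png

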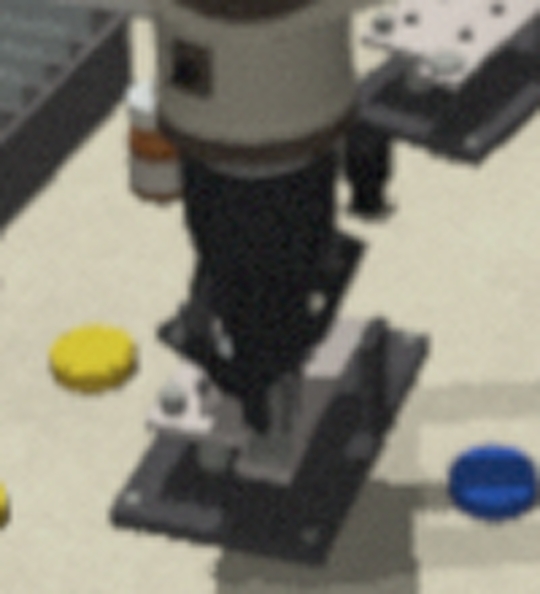

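View pics/topi3.png

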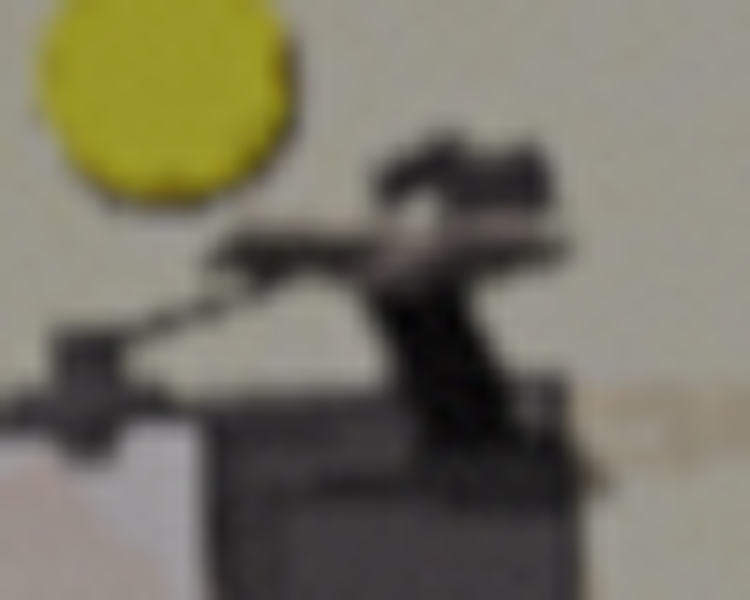

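The fingertip is about 10 mm above the pad. I press first to about 0.08 rad (TCP z 0.0615), which is below any possible index setting.

servo_tool(
  series=[
    {"angular": [0, 0, 0], "dp": [0, 0, 0.006], "hand": 1},
    {"angular": [0, 0, 0], "dp": [0, 0, 0.011], "hand": 1},
    {"angular": [0, 0, 0], "dp": [0, 0, 0.015], "hand": 1},
    {"angular": [0, 0, 0], "dp": [0, 0, 0.018], "hand": 1},
    {"angular": [0, 0, 0], "dp": [0, 0, 0.019], "hand": 1},
  ],
)

```text
t: 2.4
tool_pos: [0.5215, 0.312, 0.0625]
ee_rot: [[0.37, 0.929, 0.001], [0.929, -0.37, 0.0], [0.001, 0.0, -1.0]]
contact_force: [0.8, 3.3, 3.6]
gripper_width: 0.0001
```

```bash
python3 snap.py 4
```

```text
t 2.5
tool_pos [0.5214 0.3118 0.0624]
contact_force [1.3524 2.6661 2.7673]
gripper_width 0.00016418448267109653
to pad+20 [-0.0008  0.0004 -0.0276]
```

View pics/topi4.png

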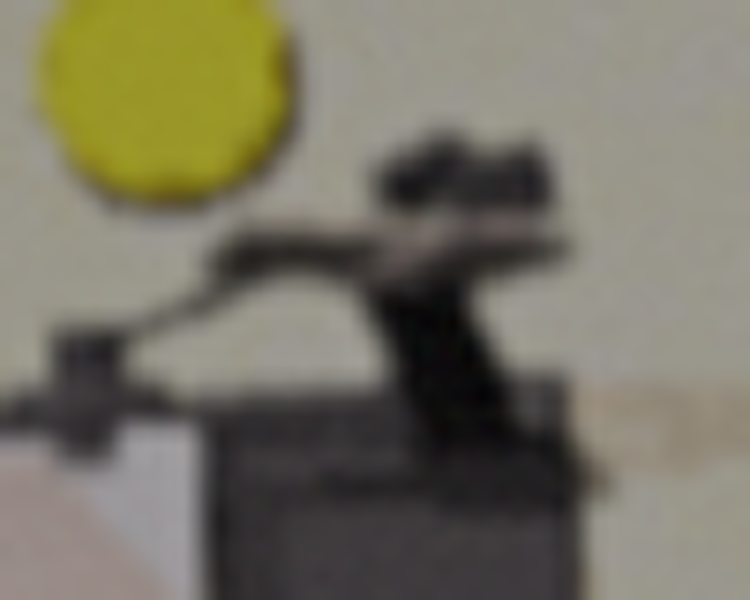

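In this view the pointer has swung left, from (250,290) to (225,285), and the region at (420,215) has changed. I difference the pictures to find the pointer near the tip.

```bash
cat > diff.py <<'E'
from h import *
import sys
k=sys.argv[1]; b=sys.argv[2]
A=cv2.imread(f"pics/top{b}.png").astype(int); B=cv2.imread(f"pics/top{k}.png").astype(int)
d=(B-A)[145:185,245:295].mean(2)
d=np.clip(128+d*2,0,255).astype(np.uint8)
cv2.imwrite("pics/dd.png",cv2.resize(d,(750,600),interpolation=cv2.INTER_CUBIC))
print(B[145:175,265:285].mean(2).astype(int)[3:22] if len(sys.argv)>3 else "")
E
python3 diff.py 4 3; cp pics/dd.png pics/dd4.png
python3 - <<'E'
import cv2
a=cv2.imread('pics/top4.png')[150:170,262:286]
b=cv2.imread('pics/top3.png')[150:170,262:286]
import numpy as np
o=np.hstack([cv2.resize(x,(384,320),interpolation=cv2.INTER_NEAREST) for x in(b,a)])
o=np.clip(o.astype(float)*1.6-20,0,255).astype(np.uint8)
cv2.imwrite('pics/n4.png',o)
E
```

```text
(no output)
```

View pics/dd4.png

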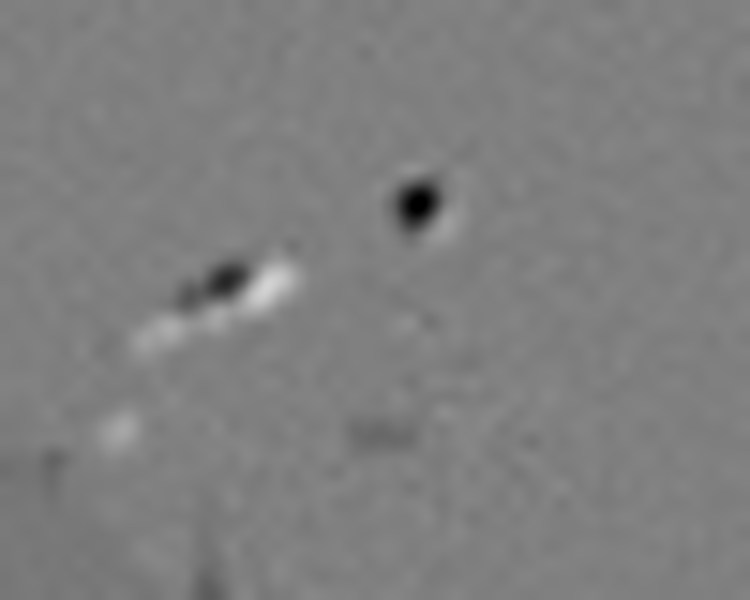

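View pics/n4.png

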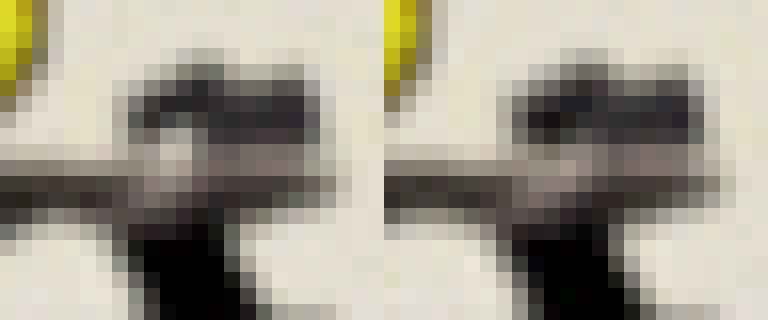

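```bash
python3 - <<'E'
import cv2,numpy as np
a=cv2.imread('pics/top0.png')
x=a[140:175,395:455]; y=a[145:180,245:305]
f=lambda x:np.clip(cv2.resize(x,(600,290),interpolation=cv2.INTER_LANCZOS4).astype(float)*1.6-20,0,255).astype(np.uint8)
cv2.imwrite('pics/cmp.png',np.vstack([f(x),f(y)]))
s=cv2.imread('pics/side0.png'); x=s[145:190,310:345]; y=s[190:235,265:300]
f=lambda x:np.clip(cv2.resize(x,(390,500),interpolation=cv2.INTER_LANCZOS4).astype(float)*1.5-20,0,255).astype(np.uint8)
cv2.imwrite('pics/cmps.png',np.hstack([f(x),f(y)]))
E
```

```text
(no output)
```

View pics/cmp.png

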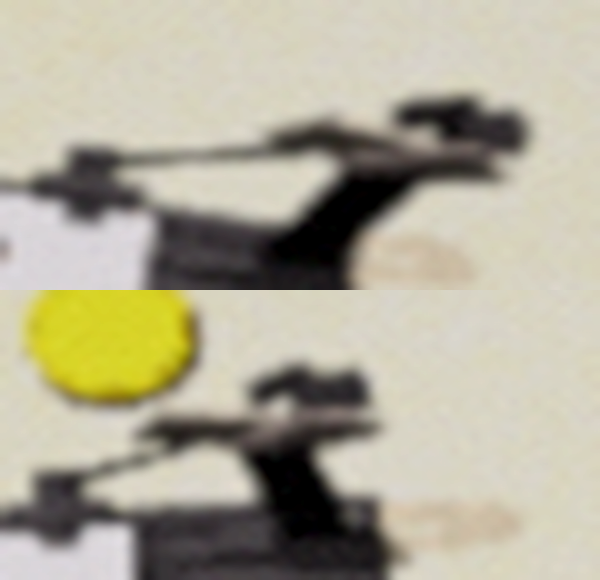

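View pics/cmps.png

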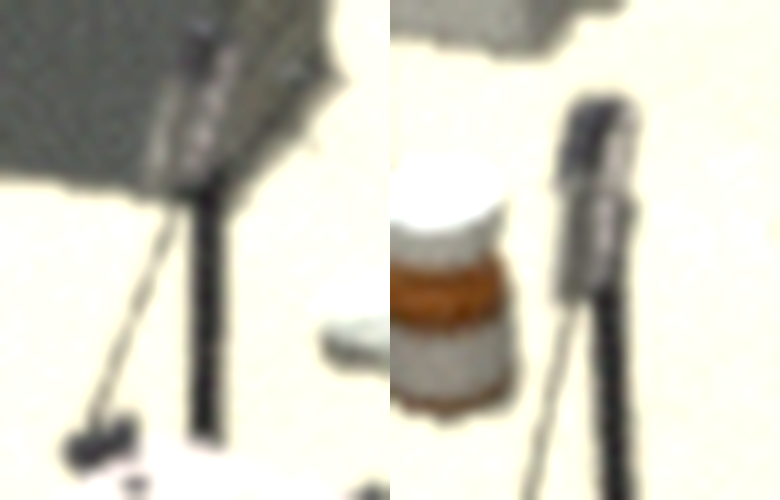

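The prongs appear as two radial streaks: A from (385,190) to (455,145) and B from (455,205) to (545,155). The gap middle is near (460,173), which by geometry means an index of roughly 0.15. Pressing to about 0.14 can't overrun whatever the setting is, so I do that and look again.

servo_tool(
  series=[
    {"angular": [0, 0, 0], "dp": [0, 0, 0.002], "hand": 1},
    {"angular": [0, 0, 0], "dp": [0, 0, 0.004], "hand": 1},
    {"angular": [0, 0, 0], "dp": [0, 0, 0.006], "hand": 1},
    {"angular": [0, 0, 0], "dp": [0, 0, 0.007], "hand": 1},
    {"angular": [0, 0, 0], "dp": [0, 0, 0.007], "hand": 1},
  ],
)

```text
t: 3.0
tool_pos: [0.5213, 0.3118, 0.0551]
ee_rot: [[0.37, 0.929, -0.0], [0.929, -0.37, -0.0], [-0.0, 0.0, -1.0]]
contact_force: [0.8, 2.3, 4.0]
gripper_width: -0.0
```

```bash
python3 snap.py 5; python3 diff.py 5 3
python3 - <<'E'
import cv2,numpy as np
f=lambda x:np.clip(cv2.resize(x,(400,400),interpolation=cv2.INTER_LANCZOS4).astype(float)*1.6-20,0,255).astype(np.uint8)
L=[f(cv2.imread(f'pics/top{k}.png')[145:175,260:290]) for k in(3,5)]
cv2.imwrite('pics/n5.png',np.hstack(L))
E
```

```text
t 3.1
tool_pos [0.5213 0.3118 0.0553]
contact_force [2.1928 1.3917 4.3043]
gripper_width -0.00037400891776564294
to pad+20 [-0.0007  0.0004 -0.0347]
```

View pics/dd.png

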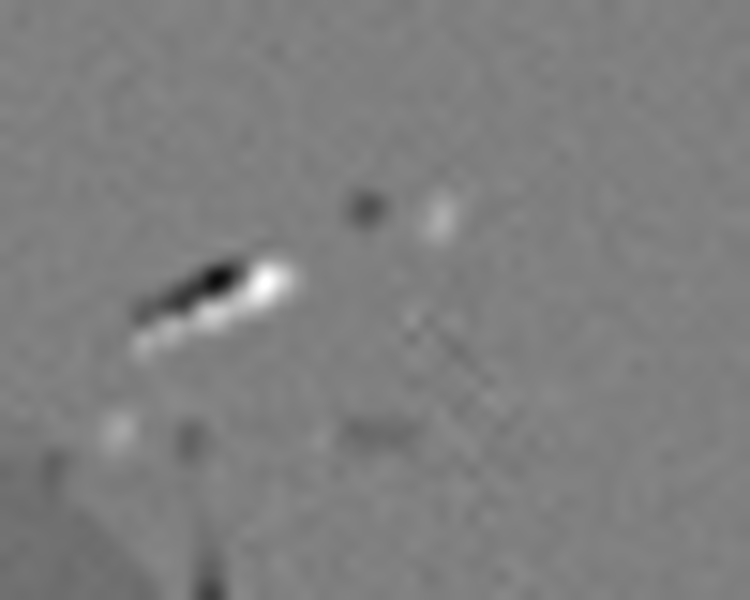

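View pics/n5.png

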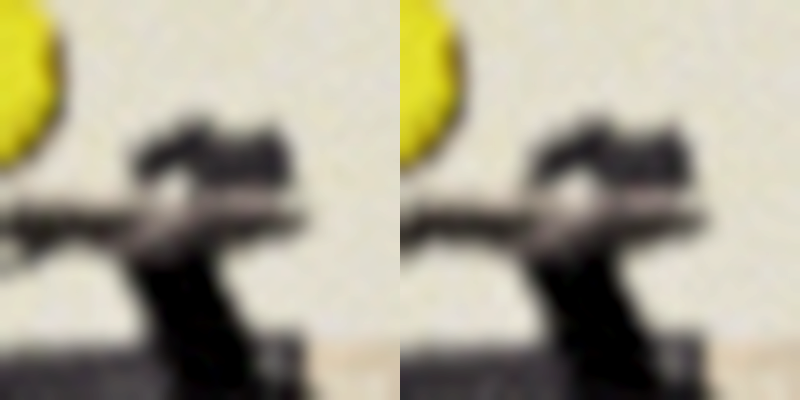

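View pics/topi5.png

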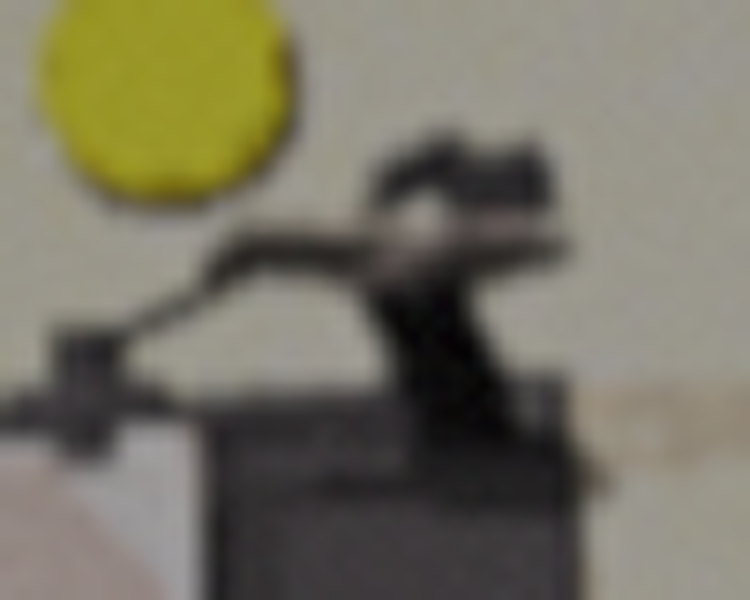

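At tilt 0.14 the pointer shows above the scale at (368,207), against (418,203) at 0.07 and about (440,215) at rest. That puts it near prong A, so I check by converting the key points to (radius, tilt) on the pointer plane.

```bash
python3 - <<'E'
from h import *
import h
def pol(z,x=.058,yaw=.045):
    R=np.array([[np.cos(yaw),-np.sin(yaw),0],[np.sin(yaw),np.cos(yaw),0],[0,0,1]])
    p=(245+z[0]/15-.5,145+z[1]/15-.5)
    q=M(0,0,0)+R@np.array([x,0,0]); X=plane("top",p,q,R[:,0])
    m=R.T@(X-h.O); dy,dz=m[1]+.015,m[2]-.06
    return round(np.hypot(dy,dz)*1000,1),round(.75-np.arctan2(-dy,dz),3)
for x,yw in((.058,.045),(.061,.045),(.064,.045),(.058,.065)):
    print(x,yw)
    for nm,z in [("rest lo",(250,288)),("rest hi",(440,215)),("P.14 lo",(220,278)),("P.14 hi",(368,207)),("A low",(385,190)),("A mid",(415,170)),("A top",(452,138)),("notch",(490,150)),("spot c",(425,208)),("spot R",(450,200)),("B low",(465,205)),("B top",(535,148)),("B rt",(550,190)),("scale L",(215,250)),("scale R",(568,245))]:
        print("  ",nm,pol(z,x,yw))
E
```

```text
0.058 0.045
   rest lo (np.float64(55.8), np.float64(0.099))
   rest hi (np.float64(114.7), np.float64(0.069))
   P.14 lo (np.float64(60.9), np.float64(0.244))
   P.14 hi (np.float64(115.2), np.float64(0.195))
   A low (np.float64(126.8), np.float64(0.214))
   A mid (np.float64(140.7), np.float64(0.22))
   A top (np.float64(161.9), np.float64(0.238))
   notch (np.float64(156.6), np.float64(0.178))
   spot c (np.float64(117.9), np.float64(0.112))
   spot R (np.float64(124.4), np.float64(0.103))
   B low (np.float64(122.5), np.float64(0.069))
   B top (np.float64(160.3), np.float64(0.136))
   B rt (np.float64(137.6), np.float64(0.013))
   scale L (np.float64(80.4), np.float64(0.35))
   scale R (np.float64(111.0), np.float64(-0.231))
0.061 0.045
   rest lo (np.float64(45.6), np.float64(-0.041))
   rest hi (np.float64(105.0), np.float64(0.005))
   P.14 lo (np.float64(49.7), np.float64(0.149))
   P.14 hi (np.float64(104.7), np.float64(0.145))
   A low (np.float64(116.2), np.float64(0.17))
   A mid (np.float64(130.2), np.float64(0.181))
   A top (np.float64(151.5), np.float64(0.206))
   no
[... 1170 characters left out ...]
p.float64(0.042))
   rest hi (np.float64(109.8), np.float64(0.025))
   P.14 lo (np.float64(58.2), np.float64(0.202))
   P.14 hi (np.float64(110.5), np.float64(0.162))
   A low (np.float64(121.8), np.float64(0.183))
   A mid (np.float64(135.2), np.float64(0.191))
   A top (np.float64(155.9), np.float64(0.212))
   notch (np.float64(150.5), np.float64(0.147))
   spot c (np.float64(112.9), np.float64(0.073))
   spot R (np.float64(119.2), np.float64(0.064))
   B low (np.float64(117.3), np.float64(0.026))
   B top (np.float64(154.0), np.float64(0.102))
   B rt (np.float64(131.8), np.float64(-0.033))
   scale L (np.float64(77.3), np.float64(0.323))
   scale R (np.float64(106.9), np.float64(-0.302))
```

With the bias corrected (plane about 0.061), prong A comes out at about 0.175, prong B at 0.01–0.10 and the notch at about 0.14, so the index lies between 0.10 and 0.15. For a sharper answer I average frames at a few tilts (all ≤ 0.14 so far) and look for faint pointer changes inside the prongs.

```bash
cat > avg.py <<'E'
from h import *
import sys
L=[eyes.read_camera("top").astype(np.float32) for _ in range(14)]
np.save(f"pics/avg{sys.argv[1]}.npy",np.mean(L,0)); o=r.get_obs(); print(o["t"],o["tool_pos"].round(4),o["contact_force"].round(2))
E
python3 avg.py 14
```

```text
3.8 [0.5213 0.3118 0.0553] [2.24 2.04 3.43]
```

servo_tool(
  series=[
    {"angular": [0, 0, 0], "dp": [0, 0, -0.0015], "hand": 1},
    {"angular": [0, 0, 0], "dp": [0, 0, -0.003], "hand": 1},
    {"angular": [0, 0, 0], "dp": [0, 0, -0.004], "hand": 1},
    {"angular": [0, 0, 0], "dp": [0, 0, -0.004], "hand": 1},
  ],
)

```text
t: 4.2
tool_pos: [0.5212, 0.3118, 0.0595]
ee_rot: [[0.37, 0.929, -0.0], [0.929, -0.37, -0.0], [-0.0, -0.0, -1.0]]
contact_force: [0.4, 1.2, 3.2]
gripper_width: 0.0
```

```bash
python3 avg.py 10
```

```text
4.9 [0.5212 0.3118 0.0593] [0.25 1.88 3.66]
```

servo_tool(
  series=[
    {"angular": [0, 0, 0], "dp": [0, 0, -0.003], "hand": 1},
    {"angular": [0, 0, 0], "dp": [0, 0, -0.006], "hand": 1},
    {"angular": [0, 0, 0], "dp": [0, 0, -0.008], "hand": 1},
    {"angular": [0, 0, 0], "dp": [0, 0, -0.008], "hand": 1},
  ],
)

```text
t: 5.3
tool_pos: [0.5213, 0.3116, 0.0676]
ee_rot: [[0.37, 0.929, 0.0], [0.929, -0.37, -0.0], [-0.0, 0.0, -1.0]]
contact_force: [-1.5, -1.6, 1.9]
gripper_width: 0.0001
```

```bash
python3 avg.py 02
python3 - <<'E'
import cv2,numpy as np
A={k:np.load(f"pics/avg{k}.npy")[148:170,262:288].mean(2) for k in("02","10","14")}
def f(d,g): return np.clip(cv2.resize(128+d*g,(390,330),interpolation=cv2.INTER_CUBIC),0,255).astype(np.uint8)
cv2.imwrite("pics/av.png",np.vstack([np.hstack([f(A["10"]-A["02"],8),f(A["14"]-A["02"],8)]),np.hstack([f(A["14"]-A["10"],8),f(A["02"]-100,2.5)])])[:600])
E
```

```text
6.0 [0.5213 0.3118 0.0673] [-1.33 -1.55  1.89]
```

View pics/av.png

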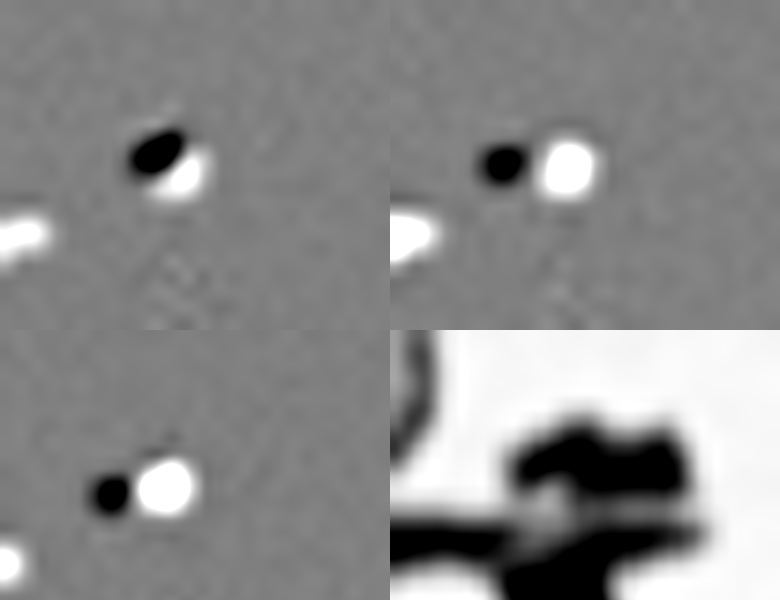

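Wherever the pointer is visible it passes beside prong A's inner edge: at 0.10 it crosses the open spot next to A, and at 0.14 it is hidden behind A. So A's inner edge is at roughly 0.12–0.17, which puts the index at about 0.10–0.14. High settings are ruled out. I press to about 0.12, the best estimate, and hold for over a second.

servo_tool(
  series=[
    {"angular": [0, 0, 0], "dp": [0, 0, 0.003], "hand": 1},
    {"angular": [0, 0, 0], "dp": [0, 0, 0.006], "hand": 1},
    {"angular": [0, 0, 0], "dp": [0, 0, 0.009], "hand": 1},
    {"angular": [0, 0, 0], "dp": [0, 0, 0.01], "hand": 1},
    {"angular": [0, 0, 0], "dp": [0, 0, 0.01], "hand": 1},
  ],
)

```text
t: 6.5
tool_pos: [0.5213, 0.3119, 0.0571]
ee_rot: [[0.37, 0.929, -0.0], [0.929, -0.37, 0.0], [0.0, -0.0, -1.0]]
contact_force: [0.5, 1.8, 3.5]
gripper_width: -0.0002
```

```bash
python3 avg.py 12; python3 snap.py 6
python3 - <<'E'
import cv2,numpy as np
a=np.load("pics/avg12.npy")[145:175,258:288,::-1]; b=np.load("pics/avg02.npy")[145:175,258:288,::-1]; c=np.load("pics/avg14.npy")[145:175,258:288,::-1]
f=lambda x:np.clip(cv2.resize(x,(266,400),interpolation=cv2.INTER_LANCZOS4)*1.6-20,0,255).astype(np.uint8)
f=lambda x:np.clip(cv2.resize(x,(266,266),interpolation=cv2.INTER_LANCZOS4)*1.6-20,0,255).astype(np.uint8)
cv2.imwrite("pics/h.png",np.hstack([f(b),f(a),f(c)]))
E
```

```text
7.2 [0.5213 0.3118 0.0573] [1.01 3.36 3.3 ]
t 7.3
tool_pos [0.5213 0.3118 0.0573]
contact_force [0.8579 2.7482 4.2722]
gripper_width 0.0002993048547958548
to pad+20 [-0.0007  0.0005 -0.0327]
```

View pics/h.png

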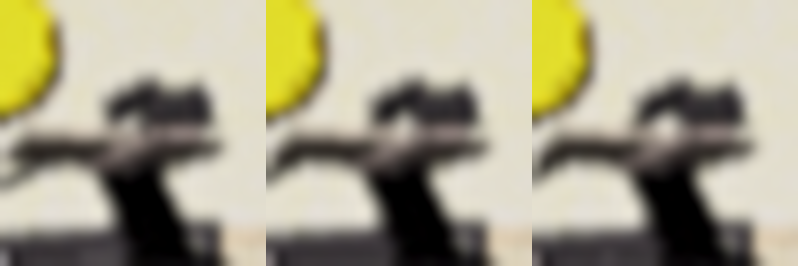

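At 0.12 the picture agrees with the geometry: the cluster's radius is centred at about 131 mm, matching the 130 mm gap radius, with A at about 0.178 and the index at about 0.12. I hold a little longer, then release straight up.

servo_tool(
  series=[
    {"angular": [0, 0, 0], "dp": [0, 0, 0], "hand": 1},
    {"angular": [0, 0, 0], "dp": [0, 0, 0], "hand": 1},
    {"angular": [0, 0, 0], "dp": [0, 0, 0], "hand": 1},
    {"angular": [0, 0, 0], "dp": [0, 0, 0], "hand": 1},
    {"angular": [0, 0, 0], "dp": [0, 0, 0], "hand": 1},
  ],
)

```text
t: 7.8
tool_pos: [0.5213, 0.3118, 0.0573]
ee_rot: [[0.37, 0.929, 0.0], [0.929, -0.37, -0.0], [-0.0, 0.0, -1.0]]
contact_force: [0.2, 2.7, 4.0]
gripper_width: -0.0003
```

servo_tool(
  series=[
    {"angular": [0, 0, 0], "dp": [0, 0, -0.004], "hand": 1},
    {"angular": [0, 0, 0], "dp": [0, 0, -0.009], "hand": 1},
    {"angular": [0, 0, 0], "dp": [0, 0, -0.016], "hand": 1},
    {"angular": [0, 0, 0], "dp": [0, 0, -0.03], "hand": 1},
    {"angular": [0, 0, 0], "dp": [0, 0, -0.06], "hand": 1},
  ],
)

```text
t: 8.3
tool_pos: [0.5204, 0.3113, 0.1168]
ee_rot: [[0.37, 0.929, -0.003], [0.929, -0.37, -0.002], [-0.003, -0.002, -1.0]]
contact_force: [0.5, -0.8, 0.5]
gripper_width: -0.0001
```

servo_tool(
  series=[
    {"angular": [0, 0, 0], "dp": [0, 0, -0.04], "hand": 1},
    {"angular": [0, 0, 0], "dp": [0, 0, -0.08], "hand": 1},
    {"angular": [0, 0, 0], "dp": [0, 0, -0.12], "hand": 1},
    {"angular": [0, 0, 0], "dp": [0, -0.03, -0.12], "hand": 1},
    {"angular": [0, 0, 0], "dp": [0.01, -0.07, -0.12], "hand": 1},
  ],
)

```text
t: 8.8
tool_pos: [0.4602, 0.3463, 0.2394]
ee_rot: [[0.372, 0.928, 0.002], [0.928, -0.372, 0.001], [0.002, 0.002, -1.0]]
contact_force: [-0.8, 0.3, -1.2]
gripper_width: 0.0
```

servo_tool(
  series=[
    {"angular": [0, 0, 0], "dp": [0.01, -0.04, 0], "hand": 1},
    {"angular": [0, 0, 0], "dp": [0.02, -0.08, 0], "hand": 1},
    {"angular": [0, 0, 0], "dp": [0.03, -0.12, 0], "hand": 1},
    {"angular": [0, 0, 0], "dp": [0.03, -0.14, 0], "hand": 1},
    {"angular": [0, 0, 0], "dp": [0.03, -0.14, 0], "hand": 1},
  ],
)

```text
t: 9.3
tool_pos: [0.3388, 0.4276, 0.2386]
ee_rot: [[0.367, 0.93, 0.0], [0.93, -0.367, 0.001], [0.001, 0.0, -1.0]]
contact_force: [1.7, -0.0, 0.3]
gripper_width: 0.0002
```

```bash
python3 snap.py 7
python3 - <<'E'
import cv2,numpy as np
f=lambda x,s:cv2.resize(x,s,interpolation=cv2.INTER_CUBIC)
t=[f(cv2.imread(f'pics/top{k}.png')[140:225,200:300],(390,300)) for k in(0,7)]
s=[f(cv2.imread(f'pics/side{k}.png')[190:300,240:340],(390,300)) for k in(0,7)]
cv2.imwrite('pics/end.png',np.vstack([np.hstack(t),np.hstack(s)]))
A=cv2.imread('pics/top0.png').astype(int);B=cv2.imread('pics/top7.png').astype(int)
for n,(y0,y1,x0,x1) in dict(idx=(148,170,262,288),mirror=(178,200,224,246),spare=(145,210,350,455)).items(): print(n,abs(A-B)[y0:y1,x0:x1].mean(2).max())
E
```

```text
t 9.4
tool_pos [0.3409 0.4266 0.2381]
contact_force [ 0.4778 -0.1469 -0.7269]
gripper_width 0.00014820014777515482
to pad+20 [-0.0409  0.2104  0.1482]
idx 10.666666666666666
mirror 8.0
spare 11.333333333333334
```

View pics/end.png

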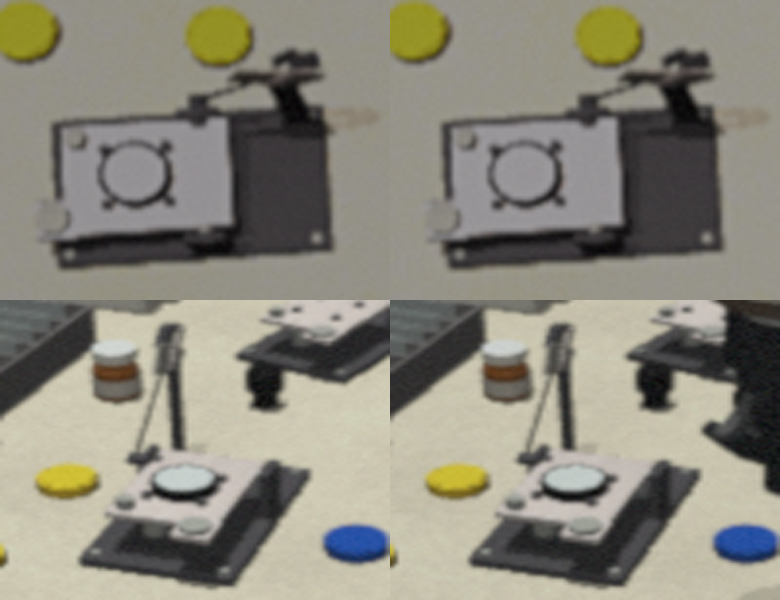

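The plate is back up and the differences are at noise level. With time to spare and a clear view, I cross-check the index setting by triangulating the pointer and prong tips from averaged frames of both cameras before handing in.

```bash
python3 - <<'E'
from h import *
for n,(x0,y0,w,h,k) in dict(top=(258,148,26,22,30),side=(270,192,30,40,14)).items():
    a=np.mean([eyes.read_camera(n).astype(np.float32) for _ in range(14)],0)[:,:,::-1]; np.save(f"pics/fin_{n}.npy",a)
    c=np.clip(cv2.resize(a[y0:y0+h,x0:x0+w],(w*k,h*k),interpolation=cv2.INTER_CUBIC)*1.5-15,0,255).astype(np.uint8)
    for i in range(0,w,5): cv2.putText(c,str(x0+i),(i*k,12),0,.4,(0,0,255)); cv2.line(c,(i*k+k//2,14),(i*k+k//2,20),(0,0,255))
    for i in range(0,h,5): cv2.putText(c,str(y0+i),(0,i*k+k//2+4),0,.4,(255,0,0))
    cv2.imwrite(f"pics/fin_{n}.png",c)
E
```

```text
(no output)
```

View pics/fin_top.png

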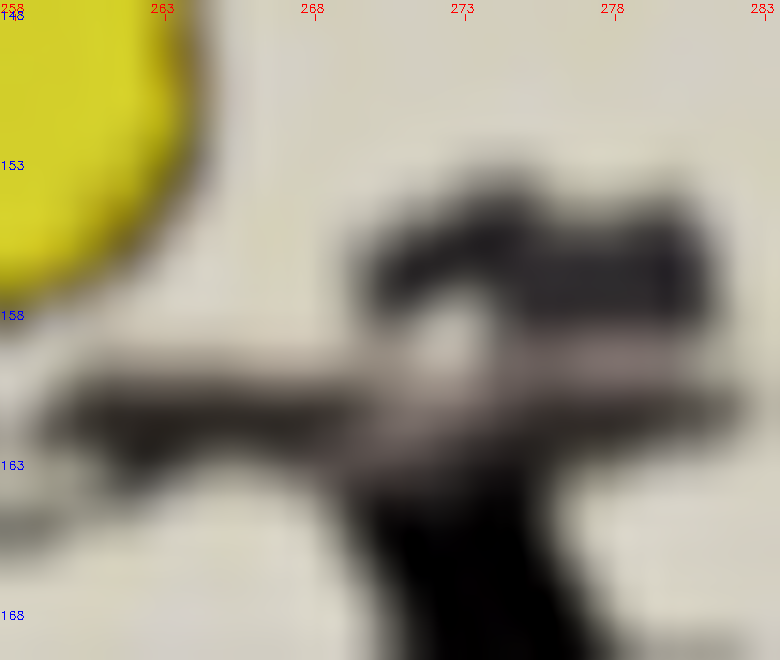

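View pics/fin_side.png

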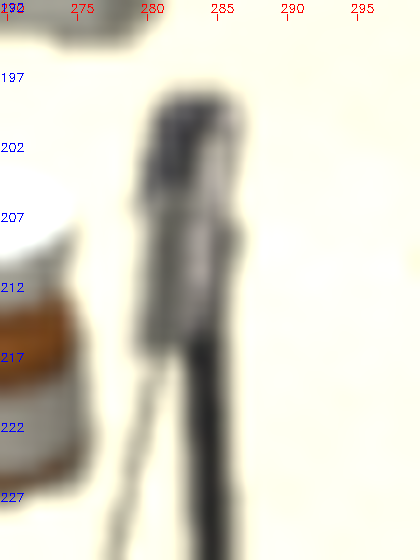

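```bash
python3 - <<'E'
from h import *
import h
def tri(pt,ps):
    c1,d1=ray("top",pt); c2,d2=ray("side",ps); d1/=np.linalg.norm(d1); d2/=np.linalg.norm(d2)
    s=np.linalg.lstsq(np.stack([d1,-d2],1),c2-c1,rcond=None)[0]
    a,b=c1+s[0]*d1,c2+s[1]*d2; m=Rm.T@((a+b)/2-h.O); dy,dz=m[1]+.015,m[2]-.06
    return (m*1000).round(1),"miss",round(np.linalg.norm(a-b)*1000,1),"rho",round(np.hypot(dy,dz)*1000,1),"t",round(.75-np.arctan2(-dy,dz),3)
for nm,pt,ps in [("scale left end",(259.5,161.5),(281,216.5)),("scale left end b",(259.5,161),(280,215)),("A tip",(274.7,154),(282,198.7)),("A tip",(274.7,154),(284,198.7)),("B tip",(280.5,155.2),(284,199)),("B tip",(280.5,155.2),(285.5,200)),("A low",(270.3,157.3),(280,206)),("A low",(270.3,157.3),(281,206))]:
    print(nm,*tri(pt,ps))
# projected strips in side for candidates
for x in(.046,.052,.058):
    print(x,[ (t,rho,proj("side",arc(rho,t,x)).round(1),proj("top",arc(rho,t,x)).round(1)) for t in(0,.15,.3,.45) for rho in(.12,.145)])
E
```

```text
scale left end [ 50.  -50.6 150.3] miss 5.9 rho 97.0 t 0.374
scale left end b [ 51.7 -50.8 154.7] miss 3.1 rho 101.2 t 0.388
A tip [ 60.1 -93.4 185.8] miss 2.2 rho 148.3 t 0.192
A tip [ 56.9 -94.2 186.8] miss 8.0 rho 149.5 t 0.191
B tip [  58.7 -107.2  177.4] miss 1.2 rho 149.3 t 0.084
B tip [  56.8 -107.6  174.7] miss 6.4 rho 147.5 t 0.071
A low [ 59.4 -79.6 167.4] miss 2.7 rho 125.3 t 0.208
A low [ 57.8 -80.  167.8] miss 0.2 rho 125.9 t 0.207
0.046 [(0, 0.12, array([286.8, 209.6]), array([277.8, 163.2])), (0, 0.145, array([288.6, 201.7]), array([283.8, 161.2])), (0.15, 0.12, array([285.1, 208.6]), array([271.9, 162.5])), (0.15, 0.145, array([286.5, 200.5]), array([276.7, 160.3])), (0.3, 0.12, array([283.1, 208.6]), array([265.5, 162.1])), (0.3, 0.145, array([284.1, 200.3]), array([268.8, 159.8])), (0.45, 0.12, array([280.9, 209.4]), array([258.7, 161.9])), (0.45, 0.145, array([281.5, 201.2]), array([260.4, 159.5]))]
0.052 [(0, 0.12, array([285. , 209.3]), array([277.7, 161. ])), (0, 0.145, array([286.8, 201.4]), array([283.7, 158.9])), (0.15, 0.12, array([283.2, 208.3]), array([271.8, 160.3])), (0.15, 0.145, array([284.6, 200.2]), array([276.6, 158. ])), (0.3, 0.12, array([281.2, 208.3]), array([265.4, 159.8])), (0.3, 0.145, array([282.2, 200. ]), array([268.7, 157.4])), (0.45, 0.12, array([279. , 209.1]), array([258.6, 159.6])), (0.45, 0.145, array([279.6, 200.9]), array([260.3, 157.2]))]
0.058 [(0, 0.12, array([283.2, 209. ]), array([277.6, 158.7])), (0, 0.145, array([284.9, 201.2]), array([283.5, 156.6])), (0.15, 0.12, array([281.4, 208. ]), array([271.7, 158. ])), (0.15, 0.145, array([282.8, 199.9]), array([276.4, 155.7])), (0.3, 0.12, array([279.3, 208. ]), array([265.3, 157.6])), (0.3, 0.145, array([280.4, 199.7]), array([268.6, 155.1])), (0.45, 0.12, array([277.2, 208.8]), array([258.5, 157.3])), (0.45, 0.145, array([277.7, 200.6]), array([260.2, 154.9]))]
```

Triangulating the prong tips gives A at 0.192 and B at 0.071–0.084, both at radius about 149 mm and x about 59 mm. They are about 16 mm apart, which fits two prongs around an 11 mm gap, and the middle is about 0.135. The main hold at 0.12 and the steady stop at 0.14 both lie inside the ±0.035 rad window. I hand in.

```bash
python3 -c "
from cell import r,job_done
o=r.get_obs();print(o['t'],o['tool_pos'],o['contact_force']);job_done()"
```

```text
10.8 [0.34097715 0.42663631 0.23729548] [-0.03271    -0.06502483 -0.07271432]
the job is handed in; nothing more can be done
```

I pressed the round-mirror mount's pad with the shut fingertips, held it, let the plate spring back, and handed the job in at 10.8 s. I never saw the pointer between the prongs directly, so the match to the index rests on measurements.

**Holds:** I stopped steadily at about 0.14 rad (about 1 s), 0.10 rad (about 0.7 s) and finally 0.12 rad (about 1.3 s). The tool measured about 3–4 N upward force at these stops. I never pressed past about 0.14 rad, so the pointer could not have run past the index at any allowed setting.

**Index setting:** My estimates did not fully agree, ranging from 0.10 to 0.14 rad. Triangulating the prong tips from both cameras gave about 0.135 rad; comparing the pointer with the prongs in the top view gave 0.10–0.12 rad. In the top view the scale and index hide the pointer tip. The three holds together cover index settings from about 0.065 to 0.175 rad.

**Last checks:** The plate is back up, and the mirror, the index and the empty mount look unchanged, with only noise-level differences from the first pictures. I compared the other bench items only by eye, where they appear in the crops. The arm is about 0.24 m up, away from the mount, with near-zero contact force.

My first two move calls were refused because a field was missing, and nothing moved.

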